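# Line up the stock bottles behind their aliquot vials

## Task

Set the work rack up for aliquoting: move the four stock bottles from the foam tray to the empty pockets at the back of the grey work rack, so that they stand in the same colour order as the row of small vials, each bottle straight behind the vial with the same cap colour. Each bottle must stand upright, fully down in its pocket; do not tip a bottle over, and leave the vials and the glass solvent bottle as they stand.

Things in the scene. Friction and masses are not known exactly. Their poses are not given: they have to be found in the camera images.
- bottle_red: Stock bottle, white, 31 mm across, 68 mm tall, 60 g, red screw cap (29 mm across, top 20 mm) and red band. Origin: centre of underside, z up. Starts upright in a fixed black foam tray (220 x 66 mm, rim 26 mm high, seat floors at 12 mm, seats 36 mm wide) in a straight row with the 3 others, 50 mm apart, any order. Pinch the cap across the row: fingertips then stay above tray and rack.
- vial_red: Aliquot vial, 13 mm across, 42 mm tall, red screw cap (18 mm across, top 12 mm). Stands loosely in one of the four front holes of the work rack (at rack x -32 mm, y -75, -25, 25 or 75 mm, any order), cap top 45 mm above the worktop. Stays there. Origin: centre of underside; it may be turned about its own axis.
- bottle_yellow: Stock bottle, white, 31 mm across, 68 mm tall, 60 g, yellow screw cap (29 mm across, top 20 mm) and yellow band. Origin: centre of underside, z up. Starts upright in a fixed black foam tray (220 x 66 mm, rim 26 mm high, seat floors at 12 mm, seats 36 mm wide) in a straight row with the 3 others, 50 mm apart, any order. Pinch the cap across the row: fingertips then stay above tray and rack.
- vial_yellow: Aliquot vial, 13 mm across, 42 mm tall, yellow screw cap (18 mm across, top 12 mm). Stands loosely in one of the four front holes of the work rack (at rack x -32 mm, y -75, -25, 25 or 75 mm, any order), cap top 45 mm above the worktop. Stays there. Origin: centre of underside; it may be turned about its own axis.
- bottle_green: Stock bottle, white, 31 mm across, 68 mm tall, 60 g, green screw cap (29 mm across, top 20 mm) and green band. Origin: centre of underside, z up. Starts upright in a fixed black foam tray (220 x 66 mm, rim 26 mm high, seat floors at 12 mm, seats 36 mm wide) in a straight row with the 3 others, 50 mm apart, any order. Pinch the cap across the row: fingertips then stay above tray and rack.
- vial_green: Aliquot vial, 13 mm across, 42 mm tall, green screw cap (18 mm across, top 12 mm). Stands loosely in one of the four front holes of the work rack (at rack x -32 mm, y -75, -25, 25 or 75 mm, any order), cap top 45 mm above the worktop. Stays there. Origin: centre of underside; it may be turned about its own axis.
- bottle_blue: Stock bottle, white, 31 mm across, 68 mm tall, 60 g, blue screw cap (29 mm across, top 20 mm) and blue band. Origin: centre of underside, z up. Starts upright in a fixed black foam tray (220 x 66 mm, rim 26 mm high, seat floors at 12 mm, seats 36 mm wide) in a straight row with the 3 others, 50 mm apart, any order. Pinch the cap across the row: fingertips then stay above tray and rack.
- vial_blue: Aliquot vial, 13 mm across, 42 mm tall, blue screw cap (18 mm across, top 12 mm). Stands loosely in one of the four front holes of the work rack (at rack x -32 mm, y -75, -25, 25 or 75 mm, any order), cap top 45 mm above the worktop. Stays there. Origin: centre of underside; it may be turned about its own axis.
- work_rack: Grey rack, fixed, 208 x 113 mm. Origin on the worktop; x from the vial row (front block 30 mm high) to the bottle row, y along the rows. Empty pockets at x +30, y -75, -25, 25, 75 mm, each 62 mm straight behind a vial. Pocket: mouth 50 x 50 mm at height 45, tapering to 38 x 38 at 24, floor at 14: guides in a bottle lowered within 8 mm of the middle; its cap then ends at 82 mm.
- solvent_bottle: Bystander: clear glass bottle with a white label, blue cap and collar, 56 mm across, 104 mm tall, standing on the worktop to the left of the work; much larger than the stock bottles. Not to be disturbed. Origin: centre of its underside.

How it is judged:
By the outcome, as a careful person would: the job done as asked, in the order asked, and still so for the second after the job is handed in, with the robot touching nothing.
It also fails if it takes over 96 s, if anything falls off the work surface, if the arm or the gripper's body presses on something with over 40 N, if the wrist force passes 120 N, or if a joint passes its speed limit or range.

## Robot

A 7-joint arm with a two-finger parallel gripper is mounted at the origin on a cart in front of the work surface, level with it; the furniture and walls round the work are solid. World frame = base frame: x ahead of the robot, y to its left, z up, the work surface at z = 0. Lengths are in m, angles in rad, forces in N, time in s.
With the tool pointing down it reaches from about 0.425 to 0.925 m from the base axis. Payload 6.8 kg.
Tool frame: the origin (TCP) lies midway between the tips of the shut fingers; the grasp point (between the pads) lies 19 mm behind it; z points along the fingers, y is the line along which they close (so a half turn about z gives the same grasp; the last joint's range is limited). The gripper opens to 85 mm and grips with 20 to 120 N. Pads are 22 mm wide; open, the fingers measure 114 mm over their backs; the gripper's body (76 mm by 85 mm) begins 54 mm behind the grasp point. The pads swing forward as they close: fully open they stand 13 mm farther back than shut.
Start: joints at [1.094, 0.477, 0.022, 1.555, -0.011, 1.109, -0.083], TCP at [0.243, -0.63, 0.231] pointing down, gripper open.
Joint ranges: [-2.96, 2.96], [-0.34, 2.1], [-1.41, 1.46], [0.24, 2.44], [-1.37, 4.51], [0.17, 1.92], [-2.96, 2.96]. Speed limits (rad/s): [2.39, 2.39, 3.14, 3.14, 3.14, 3.14, 3.14].

## Interface

Orientations are given as a unit quaternion [w, x, y, z].
In Python, from station import bot, eyes, ticket gives the robot as it stands.
- The arm moves only by the shell command python3 -m crank 'ROWS' [FORCE]. ROWS is text: rows parted by semicolons, each of 7 numbers parted by spaces: the shift along the tool's x, y, z in units of 0.5 m (1.0 is 0.5 m), then the turn, a rotation vector about the tool's x, y, z in units of 180 degrees (1.0 is 180 degrees), then the closure, from 0 (fully open) to 1 (shut). A call has 1 to 20 rows; each row is the pose to reach, as a shift and turn from the pose commanded when the call began, along the tool's axes at that moment, turning the shorter way round; what a row does not reach only later rows make up. A row lasts 1/10 s, in which the tool goes at most 50 mm and 8.59 degrees, less where a joint would pass 70% of its speed; a pose out of reach is approached as far as the arm can. A call with a number of a shift or a turn outside -1 to 1 is refused whole. A call with a gripper value outside its range is refused whole. The fingers move at their own pace and stop on an object; FORCE is the grip in N (left out, the last holds). Time passes only in rows, so rows that repeat a pose let the fingers close. It gives the time, the measured TCP pose, the force, the opening and the grip force at its end, in the units of the state.
- bot.get_obs(): the state, without advancing time (a new reading comes with each control period).
- eyes.read_camera(name): name is "scene" or "top" or "wrist"; returns a dict with "image" (400x640x3 uint8, red, green, blue), "K" (3x3 intrinsics, pixels), "R" (3x3) and "t" (3): a world point X has camera coordinates R X + t. Camera axes: x right, y down, z forward; pixel columns grow to the right and rows downward; lengths in m; the calibration is good to about 2 mm. The wrist camera is an equidistant fisheye: a pixel r from the principal point sees the ray r / f radians off the axis. A picture is of the moment at which its call begins. There is no depth.
- ticket.hand_in(): hands the job in; it is judged then, once.
The state is a dict: "t": time; "q": joint angles; "joint_vel": joint speeds; "joint_torque": joint torques, N m; "eef_pos": TCP position; "tool_rot": TCP orientation; "contact_force": force on the tool from outside, world axes, zero at the start; "torque": the same for the moment, N m; "gripper_width": opening from 0.0 (shut) to 1.0 (fully open); "grasp_force": force on a finger pad.
Only numpy, scipy, OpenCV 4.12 (cv2) and the standard library are available. Lean on these libraries where they do the work, as an engineer would, in place of code of your own. Each camera call takes 0.05 s, during which the arm holds its last target. There are 200 camera calls.

## Working session

There is one attempt and no reset: what is moved stays moved. The work goes in short steps, Python scripts to look and compute and a shell command to move; the robot and the scene stay as the last step left them, time stands still between calls to the robot, and variables do not carry over. Pictures are saved under pics/ and viewed, at most 14 in all, crops included, and the job is handed in when it is done.

```bash
mkdir -p pics; ls; python3 - <<'E'
from station import bot, eyes
import cv2, numpy as np
o=bot.get_obs(); print(o)
for n in ("scene","top"):
    c=eyes.read_camera(n); cv2.imwrite(f"pics/{n}0.png",c["image"][:,:,::-1]); np.savez(f"pics/{n}0.npz",**c)
    print(n,c["K"],c["R"],c["t"])
E
```

```text
pics
{'t': 0.0, 'q': array([ 1.09388741,  0.47783428,  0.02232533,  1.55642637, -0.01150874,
        1.10928192, -0.08312721]), 'joint_vel': array([ 0.00085333, -0.00023468,  0.0009933 ,  0.00153426,  0.00010833,
       -0.00086204, -0.00212312]), 'joint_torque': array([ 2.42449278e-04, -5.96439672e+01,  1.60732951e+00, -2.81195730e+01,
        1.23223022e-02,  9.27268993e-03, -1.41804893e-06]), 'eef_pos': array([ 0.24313115, -0.62907449,  0.2303131 ]), 'tool_rot': array([-8.82405365e-04,  9.83044891e-01,  1.83362787e-01, -2.26578362e-04]), 'contact_force': array([ 0.02857699, -0.61403925, -0.20143074]), 'torque': array([ 0.06044161, -0.03656592,  0.02366695]), 'grasp_force': 0.0, 'gripper_width': 0.9956202724033731}
scene [[467.53363178   0.         321.7844856 ]
 [  0.         467.53363178 204.97968485]
 [  0.           0.           1.        ]] [[-0.45027931 -0.89267397  0.01953763]
 [-0.38811828  0.17597337 -0.90465329]
 [ 0.80412234 -0.41492957 -0.42570026]] [0.27002184 0.24207019 0.45166554]
top [[429.50836226   0.         313.92855496]
 [  0.         429.50836226 208.49487063]
 [  0.           0.           1.        ]] [[ 0.00674701 -0.99993519  0.00916987]
 [-0.98889675 -0.00803331 -0.14838695]
 [ 0.148451   -0.00806689 -0.98888686]] [0.01537986 0.53012018 0.81079326]
```

View pics/scene0.png

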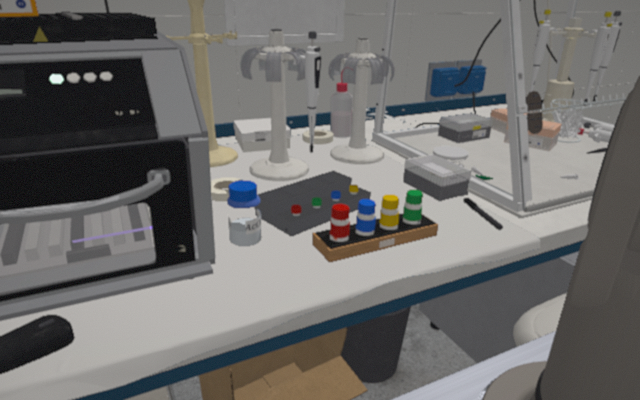

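View pics/top0.png

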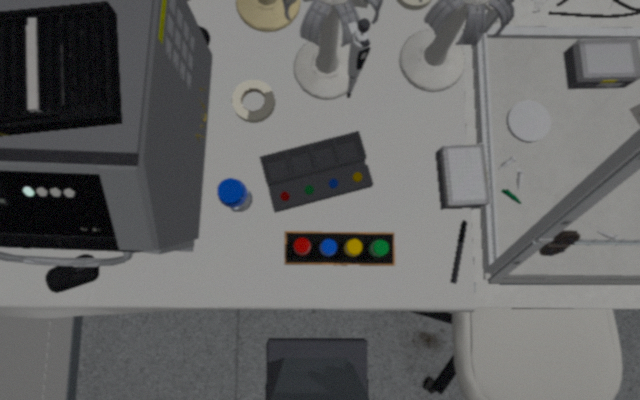

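The top view shows the bottles left to right: red (302,245), blue (328,247), yellow (354,247), green (380,247). The vials are red (285,196), green (309,189), blue (333,184), yellow (357,177), and the solvent bottle is at (232,192), left of the rack.

```bash
cat > h.py <<'E'
import cv2, numpy as np
HUE={'red':[(0,8),(172,180)],'yellow':[(18,34)],'green':[(50,85)],'blue':[(100,125)]}
def blobs(img,col,box,smin=110,amin=15):
    """centroids (u,v,area) of colour blobs in box u0,v0,u1,v1"""
    h=cv2.cvtColor(img,cv2.COLOR_RGB2HSV); m=np.zeros(h.shape[:2],np.uint8)
    for a,b in HUE[col]: m|=cv2.inRange(h,(a,smin,50),(b,255,255))
    k=np.zeros_like(m); u0,v0,u1,v1=box; k[v0:v1,u0:u1]=1; m*=k
    n,_,s,c=cv2.connectedComponentsWithStats(m)
    return sorted([(c[i][0],c[i][1],s[i][4]) for i in range(1,n) if s[i][4]>=amin],key=lambda b:-b[2])
def plane(c,u,v,z):
    d=c["R"].T@np.linalg.inv(c["K"])@[u,v,1]; o=-c["R"].T@c["t"]
    return o+d*(z-o[2])/d[2]
E
python3 - <<'E'
from h import *
c=dict(np.load("pics/top0.npz")); 
B={};V={}
for k in HUE:
    b=blobs(c["image"],k,(280,230,400,270)); v=blobs(c["image"],k,(268,165,375,210),70,8)
    B[k]=plane(c,*b[0][:2],.078); V[k]=plane(c,*v[0][:2],.043)
    print(k,b[:2],v[:2],B[k].round(4),V[k].round(4))
def line(D):
    P=np.array([D[k][:2] for k in D]); i=np.argsort(P[:,1]); P=P[i]
    s=np.arange(4)*.05-.075; m=P.mean(0); d=(s@(P-m)); print("spacing",np.diff(P,axis=0).round(4).tolist(), np.linalg.norm(d)/ (s@s)); return m,d/np.linalg.norm(d)
m,d=line(B); print("tray",m,d,np.degrees(np.arctan2(d[0],d[1])))
m,d=line(V); x=np.array([d[1],-d[0]]); print("rack",m,d,x,np.degrees(np.arctan2(d[0],d[1])))
for k in V: print(k,"pocket",(V[k][:2]+.062*x).round(4))
E
```

```text
red [(np.float64(301.84671532846716), np.float64(245.74817518248176), np.int32(274))] [(np.float64(284.4712643678161), np.float64(195.64367816091954), np.int32(87))] [0.4538 0.0417 0.078 ] [0.5547 0.0778 0.043 ]
yellow [(np.float64(353.16319444444446), np.float64(246.93055555555554), np.int32(288))] [(np.float64(356.97849462365593), np.float64(176.63440860215053), np.int32(93))] [ 0.4523 -0.054   0.078 ] [ 0.5944 -0.0661  0.043 ]
green [(np.float64(380.5431034482759), np.float64(247.21120689655172), np.int32(232))] [(np.float64(308.725), np.float64(189.325), np.int32(80))] [ 0.4522 -0.1052  0.078 ] [0.5678 0.0299 0.043 ]
blue [(np.float64(328.205035971223), np.float64(246.85611510791367), np.int32(278))] [(np.float64(333.03), np.float64(182.99), np.int32(100))] [ 0.4521 -0.0075  0.078 ] [ 0.5811 -0.0183  0.043 ]
spacing [[0.0001, 0.0511], [-0.0002, 0.0466], [0.0017, 0.0492]] 0.974429838087568
tray [ 0.45258861 -0.03125741] [0.00975007 0.99995247] 0.5586469051263361
spacing [[-0.0134, 0.0478], [-0.0132, 0.0482], [-0.0131, 0.0479]] 0.9960185409436763
rack [0.57452201 0.005828  ] [-0.26599286  0.963975  ] [0.963975   0.26599286] -15.425956836356178
red pocket [0.6145 0.0943]
yellow pocket [ 0.6542 -0.0496]
green pocket [0.6276 0.0464]
blue pocket [ 0.6409 -0.0018]
```

```bash
python3 - <<'E'
import cv2, numpy as np
from h import *
from station import eyes
a=cv2.imread("pics/scene0.png")[0:240,400:640]; b=cv2.imread("pics/top0.png")[80:320,440:640]
w=eyes.read_camera("wrist"); cv2.imwrite("pics/w0.png",w["image"][:,:,::-1]); np.savez("pics/w0.npz",**w)
im=np.hstack([cv2.resize(a,None,fx=1.6,fy=1.6),cv2.resize(b,None,fx=1.6,fy=1.6)]); print(im.shape); cv2.imwrite("pics/cr.png",im)
c=dict(np.load("pics/top0.npz")); print(plane(c,490,280,0.),plane(c,480,35,0.)); print(-c["R"].T@c["t"])
E
```

```text
(384, 704, 3)
[ 0.39207209 -0.3393531   0.        ] [ 0.92745227 -0.34619702  0.        ]
[0.40376728 0.02617806 0.88030469]
```

View pics/cr.png

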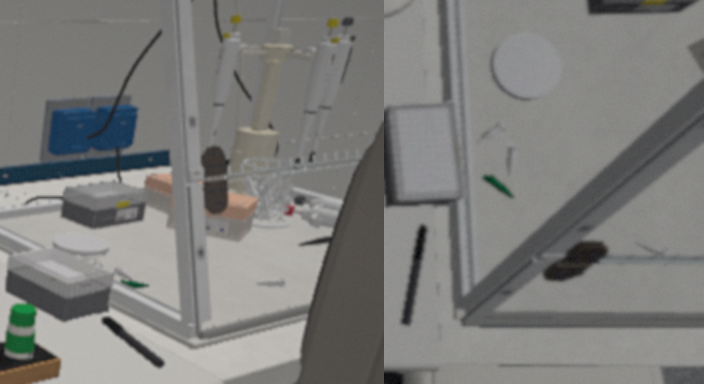

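View pics/w0.png

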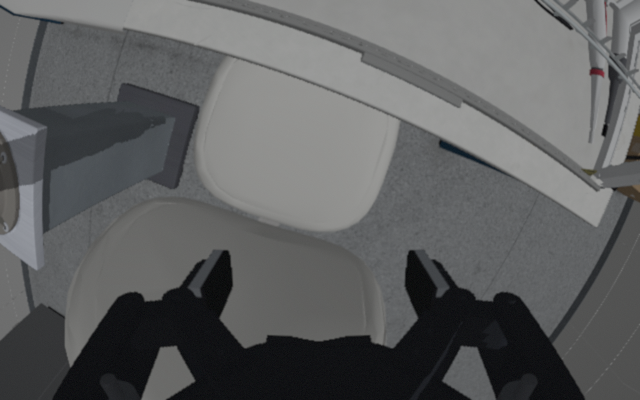

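The two crops show the hood frame's near corner at top px (490,278), about (0.39,-0.34), with a post leaning back from it. The wrist view shows only the chair and bench edge below the gripper. I'll check how the post leans before sweeping past it.

```bash
cat >> h.py <<'E'
def rel(o,x,y,z,yaw,n=1):
    """rows target (tool axes, crank units) for a tool-down pose with tool x at yaw degrees"""
    from scipy.spatial.transform import Rotation as R
    q=o["tool_rot"]; R0=R.from_quat([q[1],q[2],q[3],q[0]])
    R1=R.from_euler('z',yaw,degrees=True)*R.from_euler('x',180,degrees=True)
    s=R0.inv().apply(np.array([x,y,z])-o["eef_pos"])/.5
    print(np.r_[s,(R0.inv()*R1).as_rotvec()/np.pi].round(4))
E
python3 - <<'E'
from h import *
from station import bot
def nrm(f,p,q):
    c=dict(np.load(f)); d=[c["R"].T@np.linalg.inv(c["K"])@[*x,1] for x in (p,q)]
    return np.cross(*d)
a=nrm("pics/top0.npz",(489.4,273.8),(640,126.9)); b=nrm("pics/scene0.npz",(515.6,200),(505,0))
d=np.cross(a,b); print("post dir per unit z",d/d[2])
o=bot.get_obs()
for p in [(.243,-.38,.26,21),(.30,-.31,.26,45),(.36,-.24,.26,60),(.43,-.13,.24,80),(.4526,-.1063,.16,89.4)]: rel(o,*p)
E
```

```text
post dir per unit z [ 1.94447146 -1.69977926  1.        ]
[ 1.793e-01 -4.651e-01 -5.830e-02 -4.000e-04  0.000e+00  7.000e-04]
[ 3.361e-01 -5.546e-01 -5.810e-02 -4.000e-04 -1.000e-04 -1.326e-01]
[ 4.985e-01 -6.419e-01 -5.800e-02 -4.000e-04 -1.000e-04 -2.159e-01]
[ 7.084e-01 -7.966e-01 -1.780e-02 -4.000e-04 -2.000e-04 -3.270e-01]
[ 7.677e-01 -8.243e-01  1.422e-01 -4.000e-04 -2.000e-04 -3.793e-01]
```

```bash
python3 -m crank '0.04 -0.1 -0.03 0 0 0 1; 0.08 -0.2 -0.058 0 0 0 1; 0.12 -0.3 -0.058 0 0 0 1; 0.15 -0.38 -0.058 0 0 0 1; 0.179 -0.465 -0.058 0 0 0 1; 0.179 -0.465 -0.058 0 0 0 1; 0.179 -0.465 -0.058 0 0 0 1; 0.23 -0.495 -0.058 0 0 -0.04 1; 0.28 -0.525 -0.058 0 0 -0.085 1; 0.336 -0.555 -0.058 0 0 -0.13 1; 0.336 -0.555 -0.058 0 0 -0.13 1; 0.336 -0.555 -0.058 0 0 -0.13 1; 0.42 -0.6 -0.058 0 0 -0.17 1; 0.5 -0.642 -0.058 0 0 -0.215 1; 0.5 -0.642 -0.058 0 0 -0.215 1; 0.57 -0.7 -0.04 0 0 -0.26 1; 0.64 -0.75 -0.02 0 0 -0.3 0.5; 0.708 -0.797 -0.018 0 0 -0.327 0; 0.708 -0.797 -0.018 0 0 -0.34 0; 0.708 -0.797 -0.018 0 0 -0.379 0'; python3 - <<'E'
from h import *
from station import bot
o=bot.get_obs(); print(o["q"].round(2)); rel(o,.4526,-.1063,.15,89.4)
E
```

```text
t: 2.15
eef_pos: [0.4306, -0.1311, 0.24]
tool_rot: [-0.0, 0.711, 0.704, 0.0]
contact_force: [-0.2, -0.3, 0.5]
gripper_width: 0.682
grasp_force: 0.0
[ 0.57  0.12 -0.44  2.03  0.06  1.    0.09]
[ 5.000e-02  4.350e-02  1.801e-01 -1.000e-04 -1.000e-04  1.000e-04]
```

```bash
python3 -m crank '0.02 0.02 0.06 0 0 0 0; 0.04 0.035 0.12 0 0 0 0; 0.05 0.043 0.15 0 0 0 0; 0.05 0.043 0.15 0 0 0 0; 0.05 0.043 0.15 0 0 0 0'; python3 - <<'E'
from h import *
from station import bot,eyes
o=bot.get_obs(); rel(o,.4526,-.1063,.05,89.4)
w=eyes.read_camera("wrist"); cv2.imwrite("pics/w1.png",w["image"][:,:,::-1]); np.savez("pics/w1.npz",**w); print(w["K"][0],o["eef_pos"])
E
```

```text
t: 2.65
eef_pos: [0.4517, -0.1071, 0.1654]
tool_rot: [-0.0, 0.712, 0.702, -0.0]
contact_force: [0.2, 1.1, -1.0]
gripper_width: 0.997
grasp_force: 0.0
[ 1.600e-03  1.800e-03  2.307e-01 -2.000e-04  0.000e+00 -1.200e-03]
[309.70691629   0.         318.29115419] [ 0.45174879 -0.10706002  0.16535854]
```

View pics/w1.png

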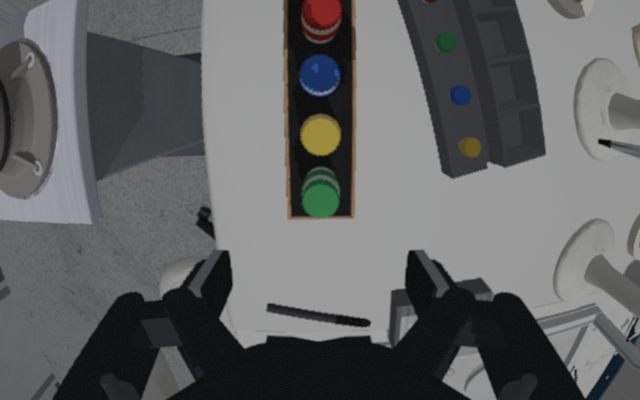

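The wrist view has the caps in column at u≈321: green (320,199), yellow (320,134), blue (320,75), red (321,15). The vials and pockets are at the upper right. I'll measure the row with the fisheye model.

```bash
cat >> h.py <<'E'
def fplane(c,u,v,z):
    K=c["K"]; p=np.array([(u-K[0,2])/K[0,0],(v-K[1,2])/K[1,1]]); r=np.hypot(*p)
    d=c["R"].T@np.r_[p/r*np.sin(r),np.cos(r)]; o=-c["R"].T@c["t"]
    return o+d*(z-o[2])/d[2]
E
python3 - <<'E'
from h import *
c=dict(np.load("pics/w1.npz")); print(-c["R"].T@c["t"])
for k in HUE:
    for b in blobs(c["image"],k,(295,0,350,220),110,40)[:1]: print(k,np.round(b),fplane(c,*b[:2],.078).round(4))
    for b in blobs(c["image"],k,(400,0,490,170),70,25)[:1]: print(' vial',np.round(b),fplane(c,*b[:2],.043).round(4))
E
```

```text
[ 0.45333614 -0.03344466  0.30712028]
red [ 321.   16. 1221.] [0.456  0.0353 0.078 ]
 vial [430.   1.  28.] [0.5534 0.067  0.043 ]
yellow [ 320.  135. 1325.] [ 0.4541 -0.0549  0.078 ]
 vial [470. 147. 356.] [ 0.5934 -0.066   0.043 ]
green [ 320.  199. 1125.] [ 0.4534 -0.1039  0.078 ]
 vial [446.  42. 358.] [0.567  0.0288 0.043 ]
blue [ 319.   74. 1312.] [ 0.4539 -0.0092  0.078 ]
 vial [460.  95. 386.] [ 0.5802 -0.0187  0.043 ]
```

```bash
python3 -m crank '0.003 0.0036 0.05 0 0 0 0; 0.003 0.0036 0.1 0 0 0 0; 0.003 0.0036 0.15 0 0 0 0; 0.003 0.0036 0.19 0 0 0 0; 0.003 0.0036 0.23 0 0 0 0; 0.003 0.0036 0.23 0 0 0 0; 0.003 0.0036 0.23 0 0 0 0.3; 0.003 0.0036 0.23 0 0 0 0.6;0.003 0.0036 0.23 0 0 0 1; 0.003 0.0036 0.23 0 0 0 1; 0.003 0.0036 0.23 0 0 0 1; 0.003 0.0036 0.23 0 0 0 1; 0.003 0.0036 0.23 0 0 0 1; 0.003 0.0036 0.21 0 0 0 1; 0.003 0.0036 0.18 0 0 0 1; 0.003 0.0036 0.14 0 0 0 1; 0.003 0.0036 0.1 0 0 0 1; 0.003 0.0036 0.06 0 0 0 1; 0.003 0.0036 0.02 0 0 0 1; 0.003 0.0036 0.02 0 0 0 1' 40; python3 - <<'E'
from h import *
from station import bot,eyes
o=bot.get_obs()
import numpy as np
V=dict(green=(.5673,.0293),blue=(.5806,-.0185),yellow=(.5940,-.066),red=(.5542,.0772))
P=np.array([V[k] for k in ('yellow','blue','green','red')]); s=np.array([-.075,-.025,.025,.075]); d=s@(P-P.mean(0)); d/=np.linalg.norm(d); x=np.array([d[1],-d[0]])
print(np.degrees(np.arctan2(d[1],d[0])))
for i,k in enumerate(('yellow','blue','green','red')): print(k,(P.mean(0)+s[i]*d+.062*x).round(4))
p=P.mean(0)+s[2]*d+.062*x
rel(o,*p,.16,105.4);rel(o,*p,.056,105.4)
w=eyes.read_camera("scene"); cv2.imwrite("pics/s2.png",cv2.resize(w["image"][120:280,200:460,::-1],None,fx=2.5,fy=2.5))
E
```

```text
t: 4.7
eef_pos: [0.4552, -0.1042, 0.1583]
tool_rot: [0.002, 0.711, 0.703, 0.001]
contact_force: [0.7, -0.2, -0.6]
gripper_width: 0.327
grasp_force: 39.8
105.53401444466851
yellow [ 0.6538 -0.0502]
blue [ 0.6405 -0.002 ]
green [0.6271 0.0462]
red [0.6137 0.0944]
[ 0.3047  0.3402 -0.0021  0.0016  0.0006 -0.0892]
[ 0.305   0.3391  0.2059  0.0016  0.0006 -0.0892]
```

View pics/s2.png

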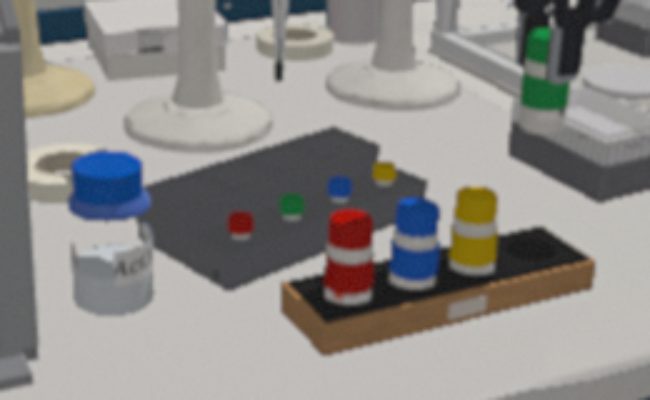

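The scene view shows green upright and clear in the gripper, with its seat empty at (535,245) in the crop and the other three bottles undisturbed.

```bash
python3 -m crank '0.02 0.025 0 0 0 -0.006 1; 0.06 0.068 0 0 0 -0.018 1; 0.1 0.11 0 0 0 -0.03 1; 0.14 0.155 0 0 0 -0.042 1; 0.18 0.2 0 0 0 -0.054 1; 0.22 0.245 0 0 0 -0.066 1; 0.26 0.29 0 0 0 -0.078 1; 0.29 0.32 0 0 0 -0.089 1; 0.305 0.339 0 0 0 -0.089 1; 0.305 0.339 0 0 0 -0.089 1; 0.305 0.339 0 0 0 -0.089 1; 0.305 0.339 0.03 0 0 -0.089 1; 0.305 0.339 0.06 0 0 -0.089 1'; python3 - <<'E'
from h import *
from station import bot,eyes
o=bot.get_obs()
rel(o,.6271,.0462,.055,105.5)
w=eyes.read_camera("wrist"); cv2.imwrite("pics/w3.png",w["image"][:,:,::-1]); np.savez("pics/w3.npz",**w)
E
```

```text
t: 6.05
eef_pos: [0.6242, 0.0452, 0.1243]
tool_rot: [0.0, 0.607, 0.795, -0.0]
contact_force: [0.0, 0.3, -1.3]
gripper_width: 0.331
grasp_force: 39.8
[ 0.0006  0.0061  0.1387 -0.      0.0003 -0.0012]
```

View pics/w3.png

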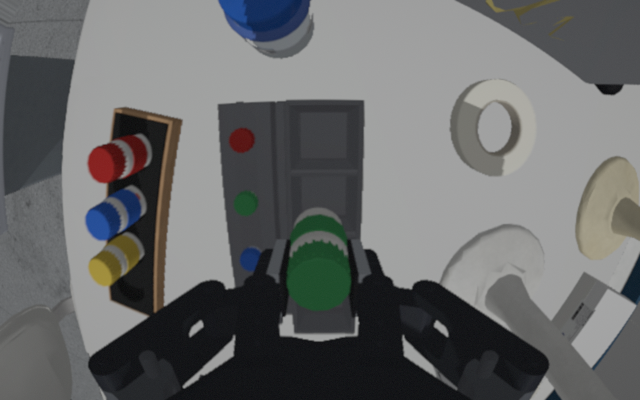

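The wrist view shows the green bottle (320,230–280) over the rack, its column in line with the pocket column (u≈324) and the green vial (245,203) beside it. Lowering now, then release and rise.

```bash
python3 - <<'E'
from h import *
c=dict(np.load("pics/w3.npz")); print(fplane(c,324,134,.024))
E
python3 -m crank '0.0006 0.006 0.03 0 0 0 1; 0.0006 0.006 0.06 0 0 0 1; 0.0006 0.006 0.085 0 0 0 1; 0.0006 0.006 0.11 0 0 0 1; 0.0006 0.006 0.125 0 0 0 1; 0.0006 0.006 0.14 0 0 0 1; 0.0006 0.006 0.14 0 0 0 1; 0.0006 0.006 0.14 0 0 0 1; 0.0006 0.006 0.14 0 0 0 1'
```

```text
[0.61484693 0.09653112 0.024     ]
t: 7.0
eef_pos: [0.628, 0.0476, 0.0559]
tool_rot: [0.0, 0.606, 0.795, 0.0]
contact_force: [0.4, -0.4, -0.3]
gripper_width: 0.331
grasp_force: 39.7
```

```bash
python3 -m crank '0 0 0.005 0 0 0 1; 0 0 0.005 0 0 0 1; 0 0 0.005 0 0 0 0.5; 0 0 0.005 0 0 0 0.3; 0 0 0.005 0 0 0 0; 0 0 0.005 0 0 0 0; 0 0 0.005 0 0 0 0; 0 0 -0.02 0 0 0 0; 0 0 -0.06 0 0 0 0; 0 0 -0.11 0 0 0 0; 0 0 -0.16 0 0 0 0; 0 0 -0.21 0 0 0 0; 0 0 -0.21 0 0 0 0'; python3 - <<'E'
from h import *
from station import bot,eyes
o=bot.get_obs(); rel(o,.4535,-.0555,.15,89.4); rel(o,.4535,-.0555,.05,89.4)
w=eyes.read_camera("scene"); cv2.imwrite("pics/s3.png",cv2.resize(w["image"][120:280,200:460,::-1],None,fx=2.5,fy=2.5))
E
```

```text
t: 8.3
eef_pos: [0.63, 0.0483, 0.1652]
tool_rot: [0.003, 0.606, 0.795, 0.003]
contact_force: [0.6, 0.4, 0.4]
gripper_width: 0.999
grasp_force: 0.0
[-0.1067 -0.3957  0.0276  0.0024  0.      0.0887]
[-0.1064 -0.3972  0.2276  0.0024  0.      0.0887]
```

View pics/s3.png

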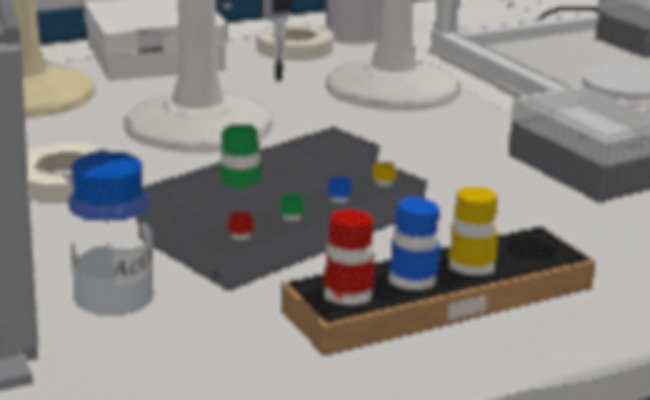

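Green (240,155 in the crop) stands upright in its pocket, and the other bottles and vials haven't moved. Next is yellow.

```bash
python3 -m crank '-0.015 -0.05 0 0 0 0.01 0; -0.03 -0.11 0 0 0 0.03 0; -0.045 -0.17 0 0 0 0.045 0; -0.06 -0.23 0 0 0 0.06 0; -0.08 -0.29 0 0 0 0.075 0; -0.1 -0.35 0 0 0 0.089 0; -0.107 -0.396 0.01 0 0 0.089 0; -0.107 -0.396 0.02 0 0 0.089 0; -0.107 -0.396 0.0276 0 0 0.089 0; -0.107 -0.396 0.0276 0 0 0.089 0'; python3 - <<'E'
from h import *
from station import bot
o=bot.get_obs(); rel(o,.4535,-.0555,.05,89.4)
E
```

```text
t: 9.35
eef_pos: [0.4512, -0.0559, 0.146]
tool_rot: [-0.0, 0.711, 0.703, 0.0]
contact_force: [-0.3, 0.1, 0.4]
gripper_width: 0.999
grasp_force: 0.0
[ 0.0007  0.0048  0.1919 -0.0002 -0.0002  0.    ]
```

```bash
python3 -m crank '0.001 0.0048 0.05 0 0 0 0; 0.001 0.0048 0.1 0 0 0 0; 0.001 0.0048 0.15 0 0 0 0; 0.001 0.0048 0.192 0 0 0 0; 0.001 0.0048 0.192 0 0 0 0; 0.001 0.0048 0.192 0 0 0 0.3; 0.001 0.0048 0.192 0 0 0 0.6; 0.001 0.0048 0.192 0 0 0 1; 0.001 0.0048 0.192 0 0 0 1; 0.001 0.0048 0.192 0 0 0 1; 0.001 0.0048 0.192 0 0 0 1; 0.001 0.0048 0.192 0 0 0 1; 0.001 0.0048 0.17 0 0 0 1; 0.001 0.0048 0.14 0 0 0 1; 0.001 0.0048 0.1 0 0 0 1; 0.001 0.0048 0.06 0 0 0 1; 0.001 0.0048 0.02 0 0 0 1; 0.001 0.0048 -0.02 0 0 0 1; 0.001 0.0048 -0.02 0 0 0 1' 40; python3 - <<'E'
from h import *
from station import bot
o=bot.get_obs(); rel(o,.654,-.0495,.155,105.5); rel(o,.654,-.0495,.12,105.5)
E
```

```text
t: 11.25
eef_pos: [0.455, -0.0561, 0.1596]
tool_rot: [0.002, 0.711, 0.703, 0.002]
contact_force: [1.2, -0.1, 0.2]
gripper_width: 0.33
grasp_force: 39.7
[ 0.0177  0.3978  0.0114  0.0017  0.0005 -0.0898]
[ 0.0178  0.3974  0.0814  0.0017  0.0005 -0.0898]
```

```bash
python3 -m crank '0.002 0.03 0 0 0 -0.007 1; 0.004 0.08 0 0 0 -0.02 1; 0.007 0.13 0 0 0 -0.03 1; 0.009 0.18 0 0 0 -0.042 1; 0.011 0.23 0 0 0 -0.054 1; 0.013 0.28 0 0 0 -0.066 1; 0.015 0.33 0 0 0 -0.078 1; 0.017 0.37 0 0 0 -0.09 1; 0.0178 0.3974 0 0 0 -0.09 1; 0.0178 0.3974 0 0 0 -0.09 1; 0.0178 0.3974 0.03 0 0 -0.09 1; 0.0178 0.3974 0.06 0 0 -0.09 1; 0.0178 0.3974 0.08 0 0 -0.09 1; 0.0178 0.3974 0.08 0 0 -0.09 1'; python3 - <<'E'
from h import *
from station import bot
o=bot.get_obs(); rel(o,.654,-.0495,.055,105.5)
E
```

```text
t: 12.65
eef_pos: [0.6498, -0.0497, 0.1138]
tool_rot: [-0.002, 0.605, 0.796, -0.001]
contact_force: [-0.2, -0.4, -0.4]
gripper_width: 0.328
grasp_force: 39.7
[-0.0021  0.0088  0.1176 -0.0014 -0.0003  0.0003]
```

```bash
python3 -m crank '-0.001 0.006 0.03 0 0 0 1; -0.001 0.006 0.06 0 0 0 1; -0.001 0.006 0.085 0 0 0 1; -0.001 0.006 0.105 0 0 0 1; -0.001 0.006 0.118 0 0 0 1; -0.001 0.006 0.12 0 0 0 1; -0.001 0.006 0.12 0 0 0 1; -0.001 0.006 0.12 0 0 0 1; -0.001 0.006 0.122 0 0 0 1'
```

```text
t: 13.55
eef_pos: [0.6556, -0.049, 0.0563]
tool_rot: [0.001, 0.605, 0.796, 0.0]
contact_force: [0.3, 0.7, -0.5]
gripper_width: 0.325
grasp_force: 39.7
```

```bash
python3 -m crank '0 0 0.005 0 0 0 1; 0 0 0.005 0 0 0 1; 0 0 0.005 0 0 0 0.5; 0 0 0.005 0 0 0 0.3; 0 0 0.005 0 0 0 0; 0 0 0.005 0 0 0 0; 0 0 0.005 0 0 0 0; 0 0 -0.02 0 0 0 0; 0 0 -0.06 0 0 0 0; 0 0 -0.11 0 0 0 0; 0 0 -0.16 0 0 0 0; 0 0 -0.21 0 0 0 0; 0 0 -0.21 0 0 0 0; 0 0 -0.21 0 0 0 0'; python3 - <<'E'
from h import *
from station import bot,eyes
o=bot.get_obs(); rel(o,.4535,-.0055,.15,89.4)
E
```

```text
t: 14.95
eef_pos: [0.6554, -0.0491, 0.1617]
tool_rot: [0.001, 0.605, 0.796, 0.0]
contact_force: [-0.2, 0.1, 0.3]
gripper_width: 0.999
grasp_force: 0.0
[ 1.922e-01 -3.657e-01  2.260e-02  6.000e-04  2.000e-04  8.970e-02]
```

```bash
python3 -m crank '0.025 -0.05 0 0 0 0.01 0; 0.055 -0.105 0 0 0 0.03 0; 0.085 -0.16 0 0 0 0.045 0; 0.115 -0.215 0 0 0 0.06 0; 0.14 -0.27 0 0 0 0.075 0; 0.17 -0.325 0 0 0 0.09 0; 0.192 -0.366 0.01 0 0 0.09 0; 0.192 -0.366 0.02 0 0 0.09 0; 0.192 -0.366 0.0226 0 0 0.09 0; 0.192 -0.366 0.0226 0 0 0.09 0; 0.192 -0.366 0.0226 0 0 0.09 0'; python3 - <<'E'
from h import *
from station import bot,eyes
o=bot.get_obs(); rel(o,.4535,-.0055,.05,89.4)
w=eyes.read_camera("scene"); cv2.imwrite("pics/s4.png",cv2.resize(w["image"][120:280,200:460,::-1],None,fx=2.5,fy=2.5))
E
```

```text
t: 16.05
eef_pos: [0.4538, -0.0057, 0.1491]
tool_rot: [-0.0, 0.711, 0.703, 0.0]
contact_force: [-0.2, 0.9, 0.0]
gripper_width: 1.004
grasp_force: 0.0
[ 3.000e-04 -7.000e-04  1.983e-01  1.000e-04 -2.000e-04 -4.000e-04]
```

View pics/s4.png

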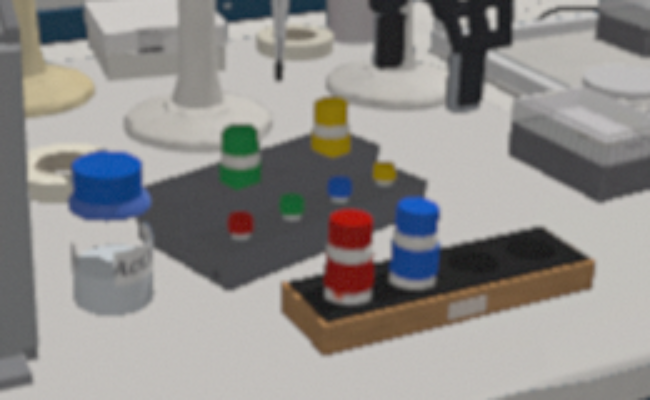

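Green (240,155) and yellow (331,127) both stand seated behind their vials. The gripper is above blue, so I'll pick that.

```bash
python3 -m crank '0 0 0.05 0 0 0 0; 0 0 0.1 0 0 0 0; 0 0 0.15 0 0 0 0; 0 0 0.198 0 0 0 0; 0 0 0.198 0 0 0 0; 0 0 0.198 0 0 0 0.3; 0 0 0.198 0 0 0 0.6; 0 0 0.198 0 0 0 1; 0 0 0.198 0 0 0 1; 0 0 0.198 0 0 0 1; 0 0 0.198 0 0 0 1; 0 0 0.198 0 0 0 1; 0 0 0.17 0 0 0 1; 0 0 0.14 0 0 0 1; 0 0 0.1 0 0 0 1; 0 0 0.06 0 0 0 1; 0 0 0.02 0 0 0 1; 0 0 -0.02 0 0 0 1; 0 0 -0.02 0 0 0 1; 0 0 -0.02 0 0 0 1' 40; python3 - <<'E'
from h import *
from station import bot
o=bot.get_obs(); rel(o,.6406,-.0015,.12,105.5)
E
```

```text
t: 18.1
eef_pos: [0.4531, -0.0058, 0.1595]
tool_rot: [0.001, 0.711, 0.703, 0.0]
contact_force: [0.0, -0.8, -0.3]
gripper_width: 0.328
grasp_force: 39.9
[ 1.300e-02  3.749e-01  7.940e-02  3.000e-04  2.000e-04 -8.980e-02]
```

```bash
python3 -m crank '0.001 0.03 0 0 0 -0.007 1; 0.003 0.08 0 0 0 -0.02 1; 0.005 0.13 0 0 0 -0.03 1; 0.007 0.18 0 0 0 -0.042 1; 0.008 0.23 0 0 0 -0.054 1; 0.01 0.28 0 0 0 -0.066 1; 0.011 0.33 0 0 0 -0.078 1; 0.013 0.36 0 0 0 -0.09 1; 0.013 0.375 0 0 0 -0.09 1; 0.013 0.375 0 0 0 -0.09 1; 0.013 0.375 0 0 0 -0.09 1; 0.013 0.375 0 0 0 -0.09 1; 0.013 0.375 0.03 0 0 -0.09 1; 0.013 0.375 0.06 0 0 -0.09 1; 0.013 0.375 0.08 0 0 -0.09 1; 0.013 0.375 0.08 0 0 -0.09 1; 0.013 0.375 0.08 0 0 -0.09 1'; python3 - <<'E'
from h import *
from station import bot
o=bot.get_obs(); rel(o,.6406,-.0015,.055,105.5)
E
```

```text
t: 19.8
eef_pos: [0.6403, -0.0012, 0.1186]
tool_rot: [-0.0, 0.605, 0.796, -0.0]
contact_force: [0.1, 0.3, 0.2]
gripper_width: 0.333
grasp_force: 39.8
[-8.000e-04  6.000e-04  1.273e-01 -3.000e-04 -1.000e-04  3.000e-04]
```

```bash
python3 -m crank '0 0 0.03 0 0 0 1; 0 0 0.06 0 0 0 1; 0 0 0.085 0 0 0 1; 0 0 0.105 0 0 0 1; 0 0 0.12 0 0 0 1; 0 0 0.126 0 0 0 1; 0 0 0.13 0 0 0 1; 0 0 0.13 0 0 0 1; 0 0 0.13 0 0 0 1'
python3 -m crank '0 0 0.003 0 0 0 0.5; 0 0 0.003 0 0 0 0.3; 0 0 0.003 0 0 0 0; 0 0 0.003 0 0 0 0; 0 0 0.003 0 0 0 0; 0 0 -0.02 0 0 0 0; 0 0 -0.06 0 0 0 0; 0 0 -0.11 0 0 0 0; 0 0 -0.16 0 0 0 0; 0 0 -0.21 0 0 0 0; 0 0 -0.21 0 0 0 0; 0 0 -0.21 0 0 0 0'; python3 - <<'E'
from h import *
from station import bot,eyes
o=bot.get_obs(); rel(o,.4535,.0445,.15,89.4)
E
```

```text
t: 20.7
eef_pos: [0.6409, -0.0012, 0.0547]
tool_rot: [0.0, 0.605, 0.796, 0.0]
contact_force: [-0.4, 0.2, -0.1]
gripper_width: 0.33
grasp_force: 39.8
t: 21.9
eef_pos: [0.6409, -0.0013, 0.1603]
tool_rot: [0.001, 0.605, 0.796, 0.0]
contact_force: [0.1, -1.0, -1.1]
gripper_width: 1.002
grasp_force: 0.0
[ 1.886e-01 -3.365e-01  1.990e-02  5.000e-04  1.000e-04  8.970e-02]
```

```bash
python3 -m crank '0.025 -0.05 0 0 0 0.01 0; 0.055 -0.105 0 0 0 0.03 0; 0.085 -0.155 0 0 0 0.045 0; 0.115 -0.205 0 0 0 0.06 0; 0.14 -0.255 0 0 0 0.075 0; 0.17 -0.305 0 0 0 0.09 0; 0.189 -0.3365 0.01 0 0 0.09 0; 0.189 -0.3365 0.02 0 0 0.09 0; 0.189 -0.3365 0.02 0 0 0.09 0; 0.189 -0.3365 0.02 0 0 0.09 0; 0.189 -0.3365 0.02 0 0 0.09 0'; python3 - <<'E'
from h import *
from station import bot,eyes
o=bot.get_obs(); rel(o,.4535,.0445,.05,89.4)
w=eyes.read_camera("wrist"); 
for b in blobs(w["image"],'red',(250,100,400,300),110,200)[:2]: print(np.round(b),fplane(w,*b[:2],.078).round(4))
c=dict(np.load("pics/top0.npz")); print(plane(c,231,190,.104))
E
```

```text
t: 23.0
eef_pos: [0.454, 0.0445, 0.1492]
tool_rot: [-0.0, 0.711, 0.703, 0.0]
contact_force: [0.4, 0.3, -0.2]
gripper_width: 0.998
grasp_force: 0.0
[-1.000e-04 -1.100e-03  1.983e-01  1.000e-04 -1.000e-04 -5.000e-04]
[ 320.  210. 1391.] [0.4559 0.0443 0.078 ]
[320. 184. 257.] [0.4556 0.0637 0.078 ]
[0.55341038 0.17236157 0.104     ]
```

```bash
python3 -m crank '0 0 0.05 0 0 0 0; 0 0 0.1 0 0 0 0; 0 0 0.15 0 0 0 0; 0 0 0.198 0 0 0 0; 0 0 0.198 0 0 0 0; 0 0 0.198 0 0 0 0.3; 0 0 0.198 0 0 0 0.6; 0 0 0.198 0 0 0 1; 0 0 0.198 0 0 0 1; 0 0 0.198 0 0 0 1; 0 0 0.198 0 0 0 1; 0 0 0.198 0 0 0 1; 0 0 0.17 0 0 0 1; 0 0 0.14 0 0 0 1; 0 0 0.1 0 0 0 1; 0 0 0.06 0 0 0 1; 0 0 0.02 0 0 0 1; 0 0 -0.02 0 0 0 1; 0 0 -0.02 0 0 0 1; 0 0 -0.02 0 0 0 1' 40; python3 - <<'E'
from h import *
from station import bot
o=bot.get_obs(); rel(o,.6140,.095,.12,105.5)
E
```

```text
t: 25.05
eef_pos: [0.4532, 0.0445, 0.1595]
tool_rot: [0.001, 0.711, 0.703, 0.0]
contact_force: [0.8, -0.8, -0.6]
gripper_width: 0.331
grasp_force: 39.7
[ 1.048e-01  3.203e-01  7.930e-02  4.000e-04  2.000e-04 -8.980e-02]
```

```bash
python3 -m crank '0.008 0.025 0 0 0 -0.007 1; 0.02 0.065 0 0 0 -0.02 1; 0.033 0.105 0 0 0 -0.03 1; 0.05 0.15 0 0 0 -0.042 1; 0.065 0.2 0 0 0 -0.054 1; 0.08 0.245 0 0 0 -0.066 1; 0.095 0.285 0 0 0 -0.078 1; 0.105 0.32 0 0 0 -0.09 1; 0.105 0.32 0 0 0 -0.09 1; 0.105 0.32 0 0 0 -0.09 1; 0.105 0.32 0 0 0 -0.09 1; 0.105 0.32 0.03 0 0 -0.09 1; 0.105 0.32 0.06 0 0 -0.09 1; 0.105 0.32 0.08 0 0 -0.09 1; 0.105 0.32 0.08 0 0 -0.09 1; 0.105 0.32 0.08 0 0 -0.09 1'; python3 - <<'E'
from h import *
from station import bot
o=bot.get_obs(); rel(o,.6140,.095,.055,105.5)
E
```

```text
t: 26.65
eef_pos: [0.6134, 0.0954, 0.1187]
tool_rot: [-0.0, 0.605, 0.796, -0.0]
contact_force: [-0.3, -1.0, -0.4]
gripper_width: 0.332
grasp_force: 39.7
[-1.100e-03  1.000e-03  1.275e-01 -2.000e-04 -1.000e-04  3.000e-04]
```

```bash
python3 -m crank '0 0 0.03 0 0 0 1; 0 0 0.06 0 0 0 1; 0 0 0.085 0 0 0 1; 0 0 0.105 0 0 0 1; 0 0 0.12 0 0 0 1; 0 0 0.126 0 0 0 1; 0 0 0.13 0 0 0 1; 0 0 0.13 0 0 0 1; 0 0 0.13 0 0 0 1'
python3 -m crank '0 0 0.003 0 0 0 0.5; 0 0 0.003 0 0 0 0.3; 0 0 0.003 0 0 0 0; 0 0 0.003 0 0 0 0; 0 0 0.003 0 0 0 0; 0 0 -0.02 0 0 0 0; 0 0 -0.06 0 0 0 0; 0 0 -0.11 0 0 0 0; 0 0 -0.16 0 0 0 0; 0 0 -0.21 0 0 0 0; -0.1 -0.08 -0.21 0 0 0 0; -0.15 -0.16 -0.21 0 0 0 0; -0.2 -0.24 -0.21 0 0 0 0; -0.2 -0.32 -0.21 0 0 0 0; -0.2 -0.32 -0.21 0 0 0 0; -0.2 -0.32 -0.21 0 0 0 0'; python3 - <<'E'
from h import *
from station import bot,eyes
s=eyes.read_camera("scene")["image"][120:280,200:460,::-1]; c=eyes.read_camera("top"); t=c["image"][110:270,210:410,::-1]
im=np.hstack([cv2.resize(s,None,fx=1.7,fy=1.7),cv2.resize(t,None,fx=1.7,fy=1.7)]); cv2.imwrite("pics/end.png",im)
w=eyes.read_camera("wrist"); cv2.imwrite("pics/wend.png",w["image"][:,:,::-1])
for k in HUE:
    for b in blobs(c["image"],k,(255,120,385,215),70,8): print(k,np.round(b),plane(c,*b[:2],.080).round(4),plane(c,*b[:2],.043).round(4))
E
```

```text
t: 27.55
eef_pos: [0.6141, 0.0955, 0.0547]
tool_rot: [0.0, 0.605, 0.796, 0.0]
contact_force: [-0.3, -0.4, 0.2]
gripper_width: 0.332
grasp_force: 39.7
t: 29.15
eef_pos: [0.486, -0.0445, 0.1602]
tool_rot: [0.001, 0.605, 0.796, -0.0]
contact_force: [0.2, 0.3, 0.3]
gripper_width: 0.998
grasp_force: 0.0
red [276. 164. 305.] [0.6102 0.0922 0.08  ] [0.6198 0.0953 0.043 ]
red [284. 196.  87.] [0.5478 0.0755 0.08  ] [0.5545 0.0778 0.043 ]
yellow [350. 140. 170.] [ 0.6575 -0.0488  0.08  ] [ 0.6692 -0.0523  0.043 ]
green [301. 158. 267.] [0.6224 0.0455 0.08  ] [0.6325 0.0464 0.043 ]
green [309. 189.  81.] [0.5605 0.0297 0.08  ] [0.5677 0.0299 0.043 ]
blue [324. 151. 249.] [0.6367 0.0007 0.08  ] [ 6.475e-01 -5.000e-04  4.300e-02]
blue [329. 184.  11.] [ 0.5718 -0.008   0.08  ] [ 0.5795 -0.0096  0.043 ]
```

View pics/end.png

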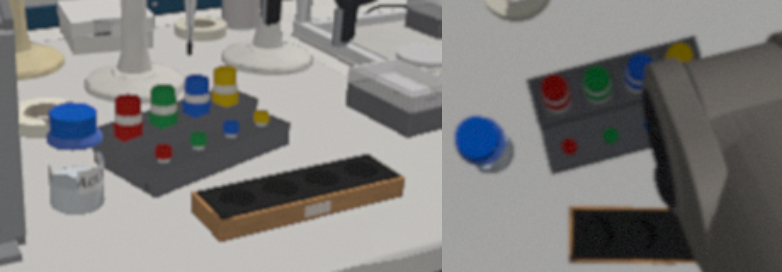

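View pics/wend.png

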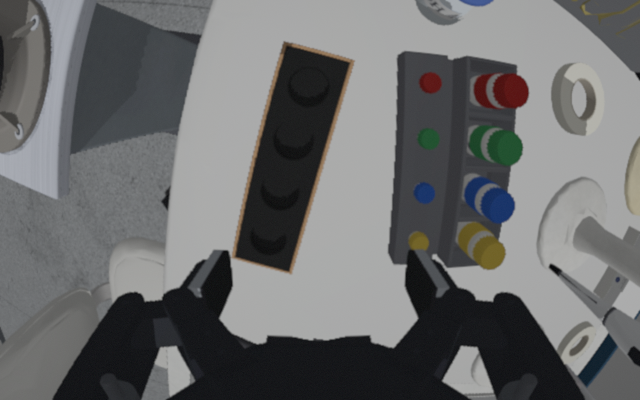

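The tray is empty. All four bottles stand seated and upright, in the order red, green, blue, yellow, each behind its vial (red 430,82 / 500,90 down to yellow 418,241 / 482,245). The vials and the solvent bottle are as they were, and the robot is clear, so I'm handing in.

```bash
python3 -c "
from station import ticket
print(ticket.hand_in())"
```

```text
the job is handed in; nothing more can be done
None
```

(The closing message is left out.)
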